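# Proof-pull the tray lock with a spring gauge

### The arm

A 6-joint arm with a two-finger parallel gripper is mounted at the origin on the work surface. World frame = base frame: x ahead of the robot, y to its left, z up, the work surface at z = 0. Lengths are in mm, angles in rad, forces in N, time in s.
With the tool pointing down it reaches from about 275 to 750 mm from the base axis. Payload 10.2 kg.
Tool frame: the origin (TCP) lies between the finger pads; the fingertips stand 11 mm ahead of it and the grasp point (between the pads) lies 8 mm behind it (ctrl.nose_length is the distance from the TCP to the fingertips, in mm); x points along the fingers, y is the direction in which the jaws open and shut, and the axes are right-handed (so a half turn about x gives the same grasp; the last joint's range is limited). The gripper opens to 85 mm and grips with 20 to 120 N. Pads are 22 mm wide; open, the fingers measure 114 mm over their backs; the gripper's body (76 mm by 85 mm) begins 54 mm behind the grasp point. The pads swing forward as they close: fully open they stand 13 mm farther back than shut.
Start: joints at [0.977, 0.313, 1.498, -0, 1.331, -0.223], TCP at [190.253, 489.321, 242.294] pointing down, gripper open.
Joint ranges: [-2.94, 2.94], [-0.97, 2.17], [0.19, 2.56], [-1.23, 4.37], [0.02, 3.11], [-2.88, 2.88]. Speed limits (rad/s): [2.39, 2.39, 3.01, 3.14, 3.14, 3.14].

### API

Orientations are given as a unit quaternion [w, x, y, z].
In Python, from rig import ctrl, capture, ticket gives the robot as it stands.
- The arm moves only by the tool step_arm, never from a script. Its argument "commands" is a list of rows, each a list of 2 entries, a list of its own where there are three numbers: the shift along the world's x, y, z normalised to -1 to 1, where 1 is 0.04 m, then the turn about the world's z normalised to -1 to 1, where 1 is 180 degrees. A call has 1 to 5 rows; each row shifts and turns the commanded pose from where the row before left it; what a row does not reach is not made up. A row lasts 1/10 s, in which the tool goes at most 50 mm and 8.59 degrees, less where a joint would pass 70% of its speed; a pose out of reach is approached as far as the arm can. A call with a number of a shift or a turn outside -1 to 1 is refused whole. A call with a gripper value outside its range is refused whole. "gripper" is the closure, from -1 (fully open) to 1 (shut), so that 0 is half open, set as the call begins (left out, the last holds). The fingers move at their own pace and stop on an object; "force" is the grip in N (left out, the last holds). Time passes only in rows, so rows that do not move let the fingers close. It gives the time, the measured TCP pose, the force and the opening at its end, in the units of the state.
- ctrl.sense(): the state, without advancing time (a new reading comes with each control period).
- capture(name): name is "side" or "top"; returns a dict with "image" (400x640x3 uint8, blue, green, red), "fov_y" (degrees; the focal length in pixels is half the picture's height over the tangent of half this angle, whatever the lens; pixels are square), "cx", "cy" (the principal point, pixels), "origin" and "orientation" of the camera in the world. Camera axes: x right, y down, z forward; pixel columns grow to the right and rows downward; lengths in mm; the calibration is good to about 2 mm. A picture is of the moment at which its call begins. There is no depth.
- ticket.finish_job(): hands the job in, once; it reports no verdict.
The state is a dict: "time_s": time; "joints": joint angles; "dq": joint speeds; "tau": joint torques, N m; "eef_pos": TCP position; "ee_rot": TCP orientation; "force": force on the tool from outside, world axes, zero at the start; "wrist_torque": the same for the moment, N m; "grip_width": opening from 0.0 (shut) to 1.0 (fully open).
Only numpy, scipy, OpenCV 4.12 (cv2) and the standard library are available. Lean on these libraries where they do the work, as an engineer would, in place of code of your own. Each camera call takes 0.05 s, during which the arm holds its last target.

### The job

Proof-pull the locked sample tray with the spring gauge hooked to it: first push the gauge's black drag rider back to zero against the pointer, with the handle home. Then draw the handle out slowly until the pointer's front edge is level with the fin of the set index, keep it there for a full second, and ease it fully home without letting it snap back, so that the rider is left standing at the index as the record of the pull. Do not touch the index, and leave the other things on the bench where they are.

Things in the scene. Friction and masses are not known exactly. Their poses are not given: they have to be found in the camera images.
- unit: White and grey sample-tray unit, 250 deep x 300 wide x 170 mm high, fixed to the bench; the gauge's rail plate (268 x 70 x 10 mm) lies in front of it. Origin: bench level, middle of its front face. Its -x axis is level and is the direction in which the handle is pulled (away from the unit); z is up.
- saddle: Grey gauge body on the rail, 140 x 60 mm, floor 34 mm and end blocks 60 mm high; origin under its rear end. It slides on the rail with 4 N of friction. A slotted link ties it to the tray's pin with 8 to 35 mm of slack, how much is not known: a pull first drags the whole body out (with index, rider) until the slot's end meets the pin; only then does the spring stretch on. It stays out after.
- handle (a point): Centre of the gauge's black T-handle: a level round bar, 12 mm in diameter, 56 mm long, along the unit's y axis (across the pull), 52 mm above the bench, free underneath. It stands 75 mm in front of the gauge body when home, on an 8 mm rod, and moves only along the pull. Axes as the unit's.
- pointer_edge (a point): Middle of the front edge (-x side) of the steel pointer, a cross-bar 6 x 48 x 14 mm on the gauge's rod, 190 mm behind the handle and rigid with it; 52 mm above the bench. Axes as the unit's.
- index: Set index: dark steel block 12 x 10 x 18 mm on the gauge's -y side, with a 2 mm thick fin on top pointing inwards (top 64 mm above the bench). Origin: mid-thickness of the fin, carried to the gauge's centre line, 52 mm up; axes as the unit's. The pointer is on the mark when pointer_edge and this origin agree along x. Clamped 25 to 45 mm out from the pointer's zero.
- rider_edge (a point): Rear face (+x side, towards the pointer) of the black drag rider, 52 mm above the bench, 16 mm to the +y side of the gauge's centre line; axes as the unit's. The rider is an upright tab 8 mm thick along x, 20 mm wide, 35 to 92 mm above the bench; no other part of the gauge stands over 65 mm. At zero, this face meets the pointer's front edge with the handle home.
- rider_top (a point): Centre of the rider's top, 92 mm above the bench. The rider slides along x with 0.7 N of friction and stays where it is left: the pointer pushes it outwards (-x) but does not draw it back. It starts 18 to 62 mm out from zero.
- drawbar (a joint): How far the rod with handle and pointer is drawn out of the gauge body, in m: 0 = fully home, at most 0.07. Its spring pulls it home with 2.5 N at 0 plus 250 N per m, so 8.8 to 13.8 N at the index.
- vial_a: Bystander: amber vial, 22 mm wide, 46 mm high, beside the gauge. Origin under its centre.
- vial_b: Bystander: amber vial like the other, on the gauge's other side. Origin under its centre.
- spanner: Bystander: steel spanner 150 mm long lying beside the gauge.
- bottle_a: Bystander: clear solvent bottle with blue cap, 86 mm wide, 170 mm high.
- bottle_b: Bystander: amber solvent bottle with blue cap, 86 mm wide, 170 mm high.
- beaker: Bystander: glass beaker, 68 mm wide, 85 mm high.
- driver: Bystander: screwdriver 170 mm long, lying.

How it is judged (in metres and radians):
On the way, in this order (a step that is already met when the one before it is completed fails the run):
1. the rider is pushed back to zero: its rear face within 3 mm of the pointer's front edge, the handle home (x of rider_edge in the frame of pointer_edge between -0.003 and 0.003 m and value of joint drawbar below 0.003 m), for 0.2 s.
2. the pointer's front edge is held within 3 mm of the index line for 0.9 s (x of pointer_edge in the frame of index between -0.003 and 0.003 m), for 0.9 s.
At the end, for the whole second after the job is handed in: The handle is fully home (within 3 mm) and let go, and the rider stands at the index: its rear face within 3.5 mm of the index line (x of rider_edge in the frame of index between -0.0035 and 0.0035 m and value of joint drawbar below 0.003 m); the robot touches nothing.
It fails at once if the handle snaps back (faster than 0.35 m/s) (velocity of joint drawbar below -0.35 m/s).
It fails at once if the robot touches the set index (contact force between index and the arm above 1 N or contact force between index and the fingers above 1 N).
It fails at once if another thing on the bench is shifted by more than 20 mm (distance of any of vial_a, vial_b, spanner, bottle_a, bottle_b, beaker, driver from where it was at the start of the episode above 0.02 m).
It also fails if it takes over 58 s, if anything falls off the work surface, if the arm or the gripper's body presses on something with over 40 N, if the wrist force passes 120 N, or if a joint passes its speed limit or range.

## Working session

There is one attempt and no reset: what is moved stays moved. The work goes in short steps, Python scripts to look and compute and a tool call to move; the robot and the scene stay as the last step left them, time stands still between calls to the robot, and variables do not carry over. Pictures are saved under pics/ and viewed, and the job is handed in when it is done.

Besides the shell and the picture viewer there is one more tool, called after ">>>" as name(argument=value, ...) on one line, values as JSON. step_arm: Moves the arm, as the interface text tells. Its arguments: {"type":"object","properties":{"commands":{"type":"array","items":{"type":"array"}},"gripper":{"type":"number"},"force":{"type":"number"}},"required":["commands"]}

```bash
ls; mkdir -p pics; cat > h.py <<'E'
import numpy as np, cv2
from rig import ctrl, capture, ticket
def R(q):
    w,x,y,z=q
    return np.array([[1-2*(y*y+z*z),2*(x*y-z*w),2*(x*z+y*w)],[2*(x*y+z*w),1-2*(x*x+z*z),2*(y*z-x*w)],[2*(x*z-y*w),2*(y*z+x*w),1-2*(x*x+y*y)]])
def foc(c): return c["image"].shape[0]/2/np.tan(np.radians(c["fov_y"])/2)
def ray(c,u,v):
    f=foc(c); d=R(c["orientation"])@np.array([(u-c["cx"])/f,(v-c["cy"])/f,1.]); return np.array(c["origin"]),d/np.linalg.norm(d)
def onz(c,u,v,z):
    o,d=ray(c,u,v); return o+d*(z-o[2])/d[2]
def proj(c,p):
    q=R(c["orientation"]).T@(np.array(p,float)-c["origin"]); f=foc(c); return np.array([c["cx"]+f*q[0]/q[2],c["cy"]+f*q[1]/q[2]])
def tri(c1,p1,c2,p2):
    o1,d1=ray(c1,*p1);o2,d2=ray(c2,*p2)
    A=np.c_[d1,-d2];s=np.linalg.lstsq(A,o2-o1,rcond=None)[0]
    a=o1+d1*s[0];b=o2+d2*s[1];return (a+b)/2,np.linalg.norm(a-b)
E
python3 - <<'E'
from h import *
print(ctrl.sense()); print(ctrl.nose_length)
for n in("side","top"):
    c=capture(n);cv2.imwrite(f"pics/{n}0.png",c["image"]);print(n,{k:v for k,v in c.items() if k!="image"})
E
```

```text
pics
{'time_s': 0.0, 'joints': array([ 9.76589034e-01,  3.13429191e-01,  1.49840986e+00, -4.95550585e-06,
        1.33097997e+00, -2.23414839e-01]), 'dq': array([-0.00027409,  0.00024581,  0.00104761,  0.00036236,  0.00085919,
       -0.00026102]), 'tau': array([-7.91592229e-04, -4.12258708e+01, -2.59747231e+01, -3.15455245e-04,
        4.00061865e-03,  5.62758757e-06]), 'eef_pos': array([190.12395241, 489.11867352, 241.7559562 ]), 'ee_rot': array([ 0.69481844,  0.12994626,  0.69516004, -0.13074332]), 'force': array([-0.16972505, -0.66298848,  0.00618582]), 'wrist_torque': array([-0.00507352,  0.00243225, -0.03602664]), 'grip_width': 1.0015704039660909}
11.0
side {'fov_y': 46.619880379851935, 'cx': 321.25525095811525, 'cy': 199.0939784276301, 'origin': array([ 180.62912891, -800.1996972 ,  605.09032056]), 'orientation': array([-0.48809661,  0.84236658, -0.19819686,  0.11357046])}
top {'fov_y': 52.987242287085934, 'cx': 318.94927024031614, 'cy': 195.83674816830637, 'origin': array([ 453.18490883,   42.28255767, 1226.42908084]), 'orientation': array([-0.03084926,  0.70925751, -0.70261702,  0.04828485])}
```

View pics/side0.png

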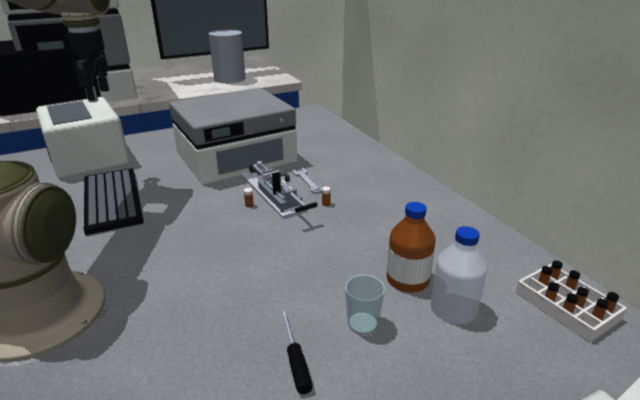

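View pics/top0.png

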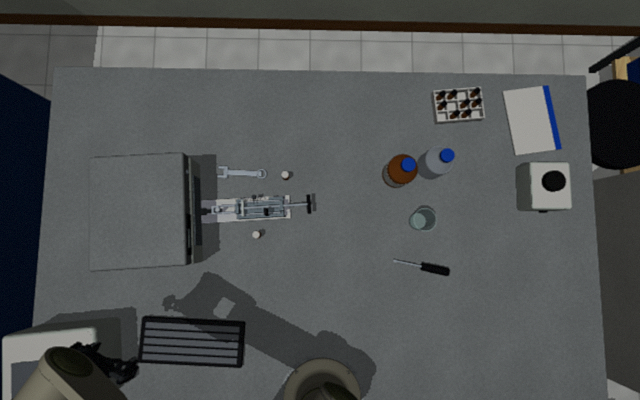

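```bash
python3 - <<'E'
from h import *
a=cv2.imread("pics/top0.png")[155:255,180:330];cv2.imwrite("pics/top0z.png",cv2.resize(a,None,fx=5.2,fy=5.2,interpolation=cv2.INTER_CUBIC))
a=cv2.imread("pics/side0.png")[140:240,225:345];cv2.imwrite("pics/side0z.png",cv2.resize(a,None,fx=6,fy=6,interpolation=cv2.INTER_CUBIC))
E
```

```text
(no output)
```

View pics/top0z.png

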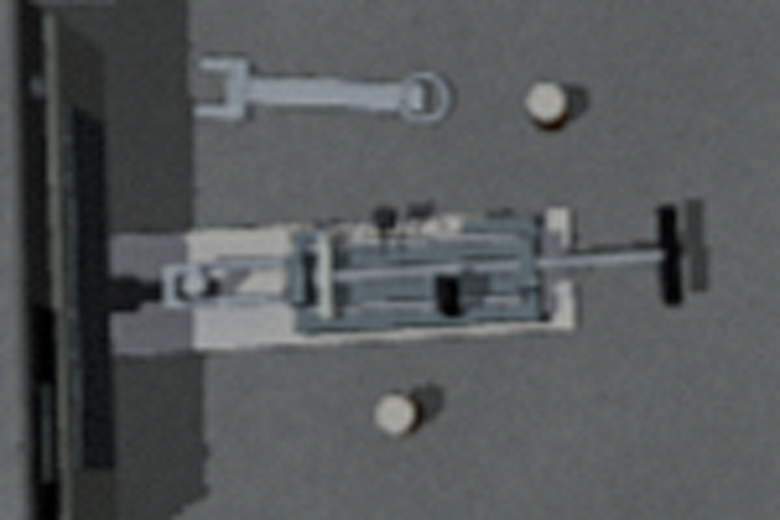

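View pics/side0z.png

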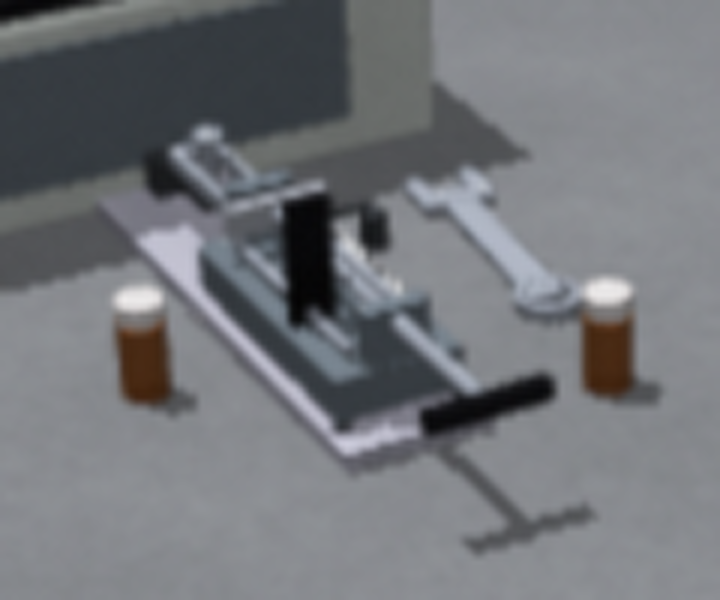

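```bash
python3 - <<'E'
from h import *
for n,x0,x1,y0,y1 in(("top",215,330,185,225),("side",260,330,160,225)):
    a=cv2.imread(f"pics/{n}0.png");g=a.max(2)
    m=(g<45).astype(np.uint8);s=np.zeros_like(m);s[y0:y1,x0:x1]=m[y0:y1,x0:x1]
    k,l,st,ce=cv2.connectedComponentsWithStats(s)
    for i in range(1,k):
        if st[i,4]>3:
            w=np.clip(95.-g,0,None)*cv2.dilate((l==i).astype(np.uint8),np.ones((3,3)))
            yy,xx=np.nonzero(l==i);print(n,st[i],ce[i].round(2))
g=cv2.imread("pics/top0.png").max(2)
np.set_printoptions(linewidth=250)
print("cols 232..294"); print(g[192:222,232:272]);print(g[190:218,300:322])
s=ctrl.sense();print(R(s['ee_rot']).round(2))
E
```

```text
top [307 195   4  19  62] [308.48 203.87]
top [253 196   3   3   8] [253.88 196.88]
top [239 208   1   5   5] [239. 210.]
top [264 208   5   8  30] [265.83 211.33]
side [272 173   9  21 148] [275.97 182.41]
side [286 177   3   4  12] [287.  178.5]
side [295 203  22   9  86] [305.38 207.1 ]
cols 232..294
[[102 100  98 ...  98  98 101]
 [ 98  99  97 ...  96 100  96]
 [ 96  98  97 ...  96 100  99]
 ...
 [156 161 158 ... 110 115 116]
 [158 156 158 ...  92  93  90]
 [116 107 108 ...  95  98  98]]
[[ 97  95  94  97  95  95  99  99 100 102  99  94  94  97  99 102 101  99  97  97  99 100]
 [ 96  96  93  92  91  95 100  97  99 100  97  97 101  99 101 100  99  98  97  99  99  99]
 [ 98  97  97  94  91  94  94  97 100  98 103  97 100 102  98  97  98  99 100  99 100 100]
 [ 99  99  98  98 101  98  96  99 100 100 100  89  76  75  76  91  97  99  98  99  99 100]
 [ 99 101  97  99  98  99  81  65  57  64  86  84  62  60  61  83 101 102 101  99  99  99]
 [100  98  98 100  96  87  53  21  17  28  74  80  60  57  60  84 101 102 101 100 100 100]
 [ 97  94 100  97  97  95  57  15   7  12  75  82  60  58
[... 1309 characters left out ...]
[ 97  98  96  96  98 102  86  49  11   6  13  72  96  86  89  88  98 102 102 100 103  99]
 [101  99  97  98  98  98  94  57  12   9  16  70 101 103 102 102 101 100  98 101 101 102]
 [ 99  98 101  98  98  96  98  78  45  38  48  83  99 101 102 102  97  98 100  99 102  99]
 [ 98  99  97  96  96  98 100  97  89  88  89  94 101 101  99 101 100 101  98 100  98  98]
 [ 95  95  98  99  98  97  97  97 102  99 101 104 102 103 103 102  99 104 104 100  97  98]
 [ 97  94  98  97  95  98  97  98  98 101  99  97  99  99 100 100 101  98  96  97  98 103]
 [ 96  96  99 100  99  96  96  97  97  98  98  94  99 103  97  99 101 102  96  94 103  97]]
[[-0.    0.36  0.93]
 [-0.    0.93 -0.36]
 [-1.   -0.   -0.  ]]
```

```bash
python3 - <<'E'
from h import *
T=capture("top");S=capture("side")
print("handle tri",tri(T,(308.55,203.9),S,(305.4,207.1)), "onz",onz(T,308.55,203.9,52))
# bar ends & rod direction
print("bar dir", onz(T,308.2,195,52),onz(T,309.1,212,52))
u=lambda zx,zy:(180+(zx+.5)/5.2-.5,155+(zy+.5)/5.2-.5)
for nm,p,z in(("rod back",(345,273),54),("rod front",(640,259),54),("pointer top",(325,237),59),("pointer bot",(325,315),59),("fin/index",(385,220),64),("rider top",(450,295),92),("vialup",(547,103),46),("viallow",(397,413),46),("railFrontUp",(570,210),10),("railFrontLow",(572,325),10),("unit top edge a",(24,0),170),("b",(24,500),170)):
    print(nm,np.round(u(*p),2),onz(T,*u(*p),z).round(1))
print("rider tri",tri(T,(265.6,210.8),S,(276.3,174)))
a=T["image"][185:225,212:298];cv2.imwrite("pics/top1z.png",cv2.resize(a,None,fx=9,fy=9,interpolation=cv2.INTER_NEAREST))
a=S["image"][155:215,262:332];cv2.imwrite("pics/side1z.png",cv2.resize(a,None,fx=9,fy=9,interpolation=cv2.INTER_NEAREST))
E
```

```text
handle tri (array([559.62586124,  44.75252563,  52.9514773 ]), np.float64(3.2548184128588478)) onz [561.23847925  44.16936387  52.        ]
bar dir [587.54191519  45.48629983  52.        ] [537.41840527  42.2982215   52.        ]
rod back [245.94 207.1 ] [549.8 226.7  54. ]
rod front [302.67 204.4 ] [559.4  61.4  54. ]
pointer top [242.1  200.17] [569.5 237.7  59. ]
pointer bot [242.1  215.17] [525.8 236.4  59. ]
fin/index [253.63 196.9 ] [578.9 203.7  64. ]
rider top [266.13 211.33] [535.3 163.6  92. ]
vialup [284.79 174.4 ] [649.1 115.7  46. ]
viallow [255.94 234.02] [472.  196.7  46. ]
railFrontUp [289.21 194.98] [591.8 103.4  10. ]
railFrontLow [289.6 217.1] [524.4 101.2  10. ]
unit top edge a [184.21 154.6 ] [678.6 375.8 170. ]
b [184.21 250.75] [425.3 364.4 170. ]
rider tri (array([536.18904856, 165.67932974,  89.53693216]), np.float64(1.549298961970152))
```

View pics/top1z.png

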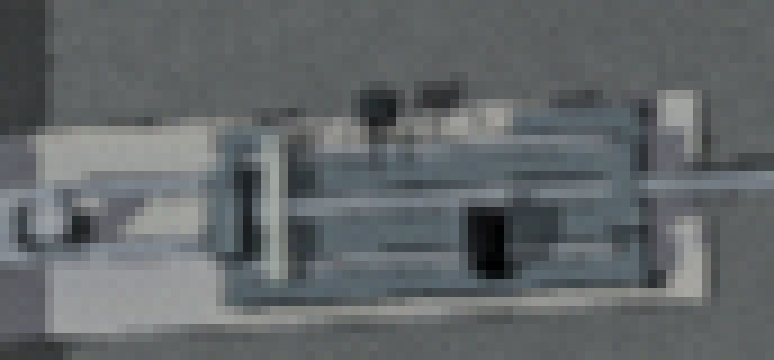

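View pics/side1z.png

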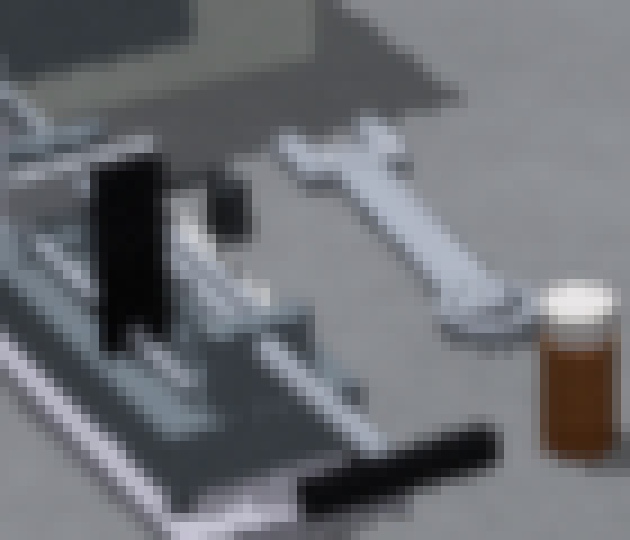

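>>> step_arm(commands=[[[0.75,-0.8,0],0.045],[[0.75,-0.8,0],0.045],[[0.75,-0.8,0],0.045],[[0.75,-0.8,0],0],[[0.75,-0.8,0],0]], gripper=1, force=30)

```text
time_s: 0.7
eef_pos: [337.2, 332.5, 242.3]
ee_rot: [0.707, -0.012, 0.707, 0.012]
force: [-0.0, 0.4, 0.1]
grip_width: 0.143
```

>>> step_arm(commands=[[[0.8,-0.85,0],0.007],[[0.8,-0.85,0],0],[[0.8,-0.85,0],0],[[0.8,-0.85,0],0],[[0.8,-0.85,0],0]])

```text
time_s: 1.2
eef_pos: [497.4, 162.2, 242.3]
ee_rot: [0.707, -0.02, 0.707, 0.02]
force: [0.6, 0.0, -0.3]
grip_width: 0.001
```

>>> step_arm(commands=[[[0.5,-0.6,-0.5],0],[[0.5,-0.6,-0.8],0],[[0,0,-1],0],[[0,0,-1],0],[[0,0,0],0]])

```text
time_s: 1.7
eef_pos: [533.6, 115.6, 105.7]
ee_rot: [0.703, -0.019, 0.71, 0.02]
force: [-0.9, 0.1, 0.3]
grip_width: -0.001
```

```bash
cat > shot.py <<'E'
import sys
from h import *
n=sys.argv[1]
T=capture("top");S=capture("side");cv2.imwrite(f"pics/T{n}.png",T["image"]);cv2.imwrite(f"pics/S{n}.png",S["image"])
a=cv2.resize(T["image"][170:235,210:340],None,fx=6,fy=6,interpolation=cv2.INTER_CUBIC)
b=cv2.resize(S["image"][140:230,240:340],None,fx=6,fy=6,interpolation=cv2.INTER_CUBIC)
cv2.imwrite(f"pics/Tz{n}.png",a);cv2.imwrite(f"pics/Sz{n}.png",b)
s=ctrl.sense();print(s["time_s"],s["eef_pos"].round(1),s["force"].round(2),s["grip_width"])
E
python3 shot.py 1
```

```text
1.8 [536.7 116.  111.3] [0.22 0.28 0.85] -0.0009827531812125192
```

View pics/Tz1.png

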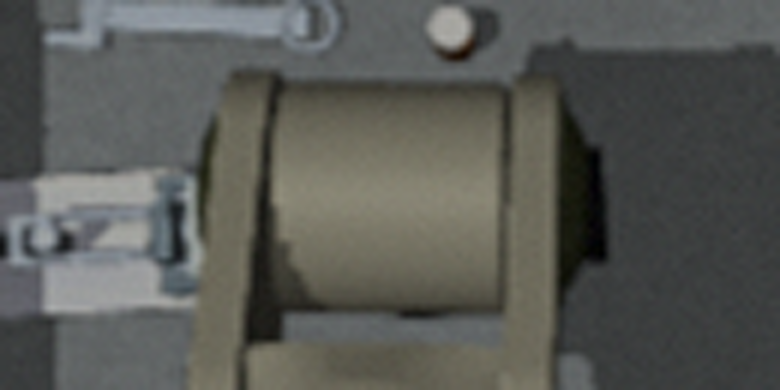

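View pics/Sz1.png

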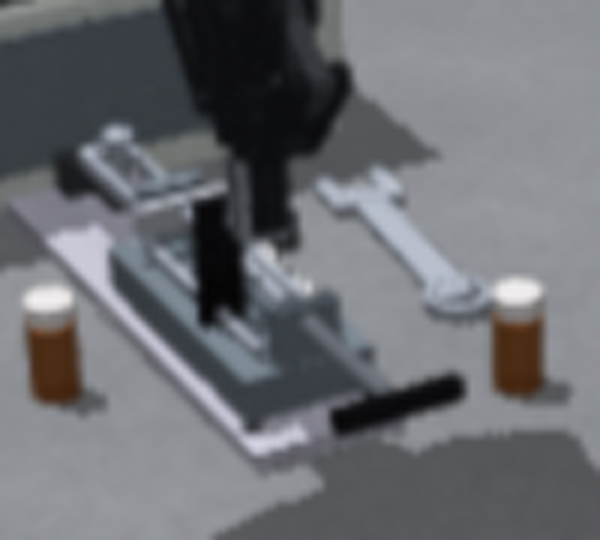

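>>> step_arm(commands=[[[0,0,-0.6],0],[[0,0.25,0],0],[[0,0.25,0],0],[[0,0,0],0],[[0,0,0],0]])

```text
time_s: 2.3
eef_pos: [536.8, 136.4, 87.6]
ee_rot: [0.708, -0.02, 0.706, 0.02]
force: [-0.4, 0.2, 0.2]
grip_width: -0.003
```

```bash
python3 shot.py 2
```

```text
2.4 [536.6 135.9  87. ] [-0.93 -0.66 -0.88] 0.000250455340912844
```

View pics/Sz2.png

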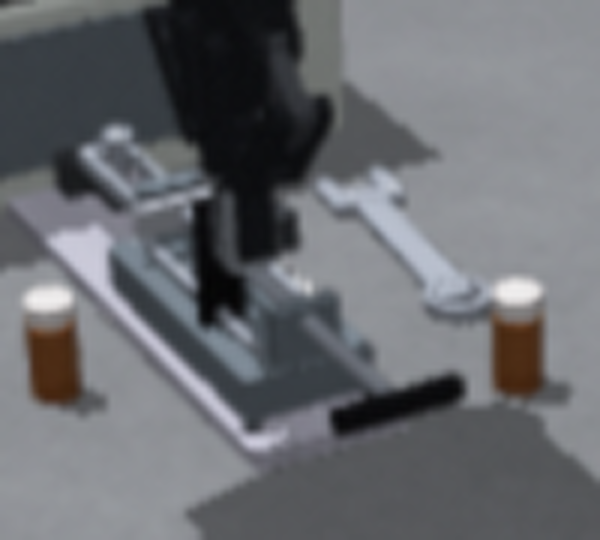

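```bash
python3 - <<'E'
from h import *
S=capture("side")
z=lambda p:((p-np.array([240,140]))*6).round(0)
for nm,p in(("tip",(536.6,135.9,76)),("tip front",(536.6,121.5,76)),("tip rear L",(525.6,150.4,76)),("tipR",(547.6,150.4,76)),("rider top ctr",(537,165,92)),("ridertopL",(527,165,92)),("riderR",(547,165,92))):print(nm,z(proj(S,p)))
E
```

```text
tip [250. 263.]
tip front [263. 278.]
tip rear L [211. 254.]
tipR [261. 243.]
rider top ctr [222. 199.]
ridertopL [199. 204.]
riderR [244. 194.]
```

>>> step_arm(commands=[[[-0.015,0.25,0],0],[[-0.015,0.25,0],0],[[-0.015,0.25,0],0],[[-0.015,0.25,0],0],[[0,0,0],0]])

```text
time_s: 2.95
eef_pos: [533.7, 177.4, 86.3]
ee_rot: [0.707, -0.02, 0.707, 0.02]
force: [0.5, -0.3, 0.3]
grip_width: 0.0
```

```bash
python3 shot.py 3
```

```text
3.05 [533.8 176.2  86.2] [ 0.22 -0.5   0.25] -0.0014223813639907112
```

View pics/Sz3.png

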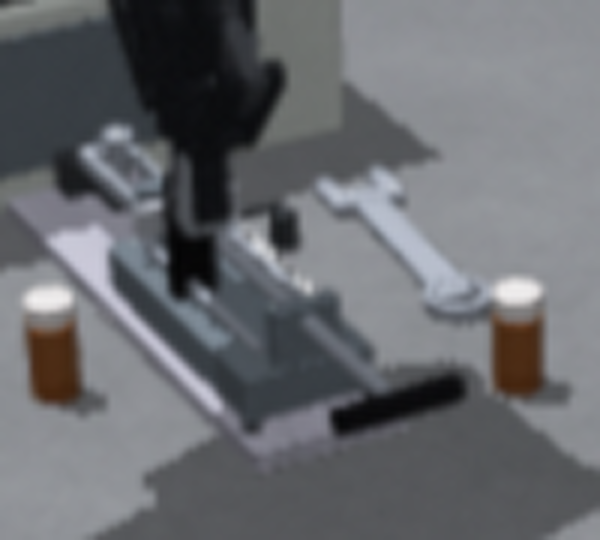

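View pics/Tz3.png

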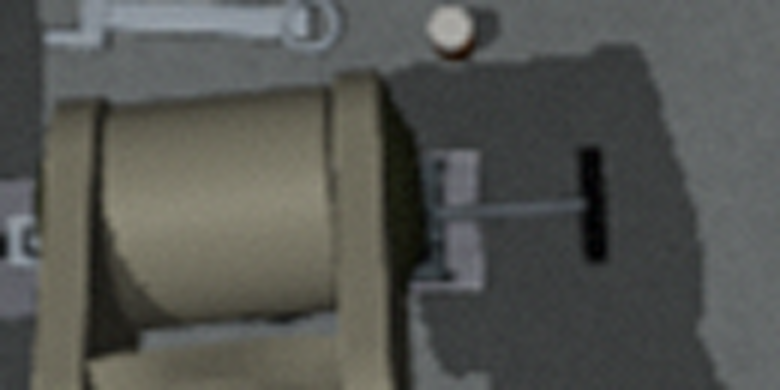

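>>> step_arm(commands=[[[-0.012,0.2,0],0],[[-0.012,0.2,0],0],[[-0.008,0.15,0],0],[[0,0,0],0]])

```text
time_s: 3.45
eef_pos: [532.5, 198.8, 86.3]
ee_rot: [0.707, -0.02, 0.707, 0.02]
force: [0.0, 0.5, 0.1]
grip_width: -0.001
```

>>> step_arm(commands=[[[0,0.05,0],0],[[0,0.05,0],0],[[0,0,0],0]])

```text
time_s: 3.75
eef_pos: [532.7, 202.0, 86.3]
ee_rot: [0.707, -0.02, 0.707, 0.02]
force: [-0.5, -0.0, -1.0]
grip_width: 0.0
```

```bash
python3 shot.py 4
```

```text
3.85 [532.8 201.9  86.4] [ 0.46 -0.33  0.56] -0.00035062548509466813
```

View pics/Sz4.png

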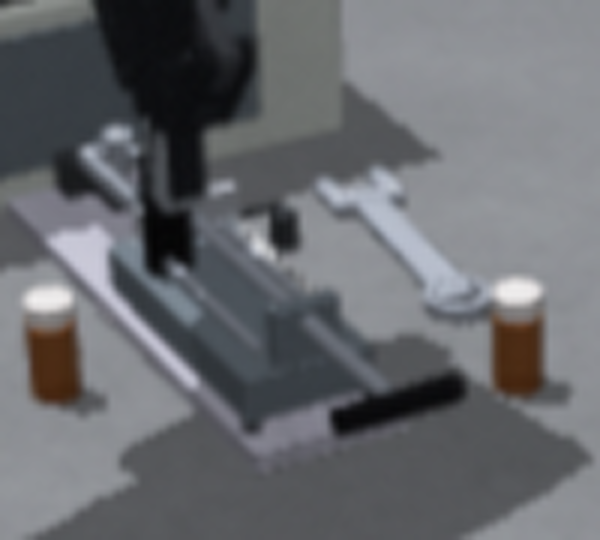

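>>> step_arm(commands=[[[0,0.04,0],0],[[0,0.04,0],0],[[0,0,0],0]])

```text
time_s: 4.15
eef_pos: [532.6, 205.3, 86.3]
ee_rot: [0.707, -0.02, 0.707, 0.02]
force: [0.2, -0.6, 0.3]
grip_width: -0.002
```

>>> step_arm(commands=[[[0,0.03,0],0],[[0,0,0],0]])

```text
time_s: 4.35
eef_pos: [532.6, 206.4, 86.3]
ee_rot: [0.707, -0.02, 0.707, 0.02]
force: [-1.1, -0.2, 0.5]
grip_width: 0.002
```

>>> step_arm(commands=[[[0,0.03,0],0],[[0,0,0],0]])

```text
time_s: 4.55
eef_pos: [532.6, 207.6, 86.3]
ee_rot: [0.707, -0.02, 0.707, 0.02]
force: [0.1, -0.2, -0.3]
grip_width: -0.002
```

>>> step_arm(commands=[[[0,0.03,0],0],[[0,0,0],0]])

```text
time_s: 4.75
eef_pos: [532.6, 208.8, 86.3]
ee_rot: [0.707, -0.02, 0.707, 0.02]
force: [-1.1, -0.2, -0.1]
grip_width: 0.004
```

>>> step_arm(commands=[[[0,0.03,0],0],[[0,0,0],0]])

```text
time_s: 4.95
eef_pos: [532.7, 210.0, 86.3]
ee_rot: [0.707, -0.02, 0.707, 0.02]
force: [-0.3, -0.1, 0.6]
grip_width: 0.002
```

>>> step_arm(commands=[[[0,0.03,0],0],[[0,0,0],0]])

```text
time_s: 5.15
eef_pos: [532.7, 211.1, 86.3]
ee_rot: [0.707, -0.02, 0.707, 0.02]
force: [-0.5, -0.4, -0.4]
grip_width: -0.003
```

```bash
python3 shot.py 5
```

```text
5.25 [532.7 211.1  86.3] [ 0.14 -1.15  0.76] -0.00012339046946354543
```

View pics/Sz5.png

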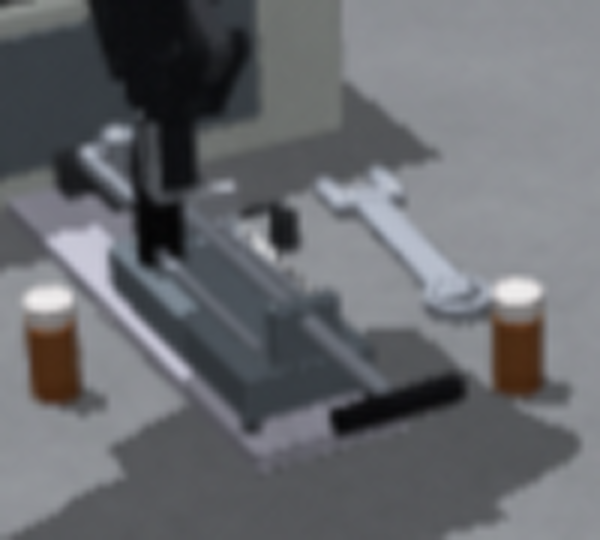

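```bash
python3 - <<'E'
from h import *
S=capture("side")
z=lambda p:((p-np.array([240,140]))*6).round(0)
for yf in (215,220,225,230):
  xc=560.6-.056*(yf-44)-16
  print(yf,xc,z(proj(S,(xc-10,yf-.5,35))),z(proj(S,(xc+10,yf+.5,35))))
  print(z(proj(S,(xc-10,yf-.5,92))),z(proj(S,(xc+10,yf+.5,92))))
a=cv2.resize(S["image"][155:190,250:300],None,fx=16,fy=16,interpolation=cv2.INTER_NEAREST);cv2.imwrite("pics/q.png",a)
E
```

```text
215 535.024 [160. 276.] [203. 266.]
[152. 157.] [195. 147.]
220 534.744 [155. 272.] [198. 261.]
[147. 153.] [191. 143.]
225 534.464 [151. 267.] [193. 256.]
[142. 148.] [186. 139.]
230 534.184 [146. 262.] [188. 252.]
[138. 144.] [181. 134.]
```

View pics/q.png

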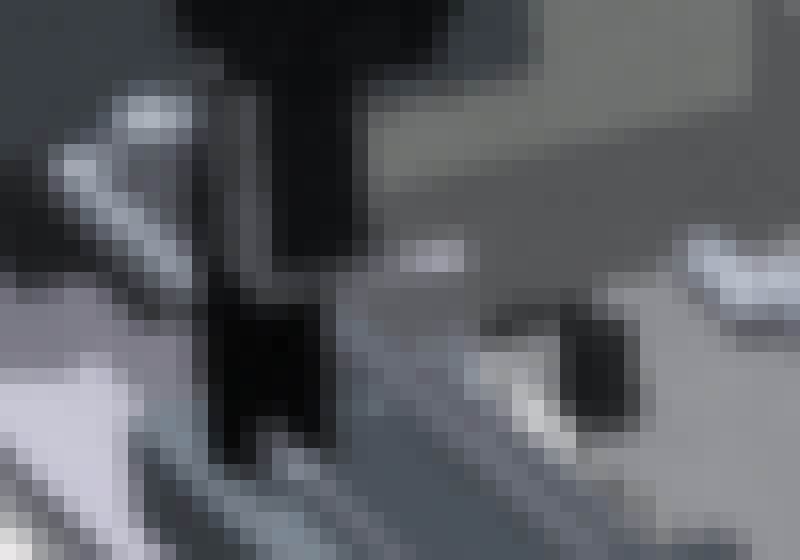

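>>> step_arm(commands=[[[0,0.03,0],0],[[0,0,0],0]])

```text
time_s: 5.5
eef_pos: [532.6, 212.1, 86.3]
ee_rot: [0.707, -0.02, 0.707, 0.019]
force: [-1.5, -3.1, 1.1]
grip_width: 0.002
```

>>> step_arm(commands=[[[0,0.03,0],0],[[0,0,0],0]])

```text
time_s: 5.7
eef_pos: [532.5, 213.4, 86.3]
ee_rot: [0.707, -0.02, 0.707, 0.02]
force: [-1.9, -3.9, 1.7]
grip_width: -0.002
```

```bash
python3 shot.py 6; python3 - <<'E'
import cv2,numpy as np
A=[cv2.resize(cv2.imread(f"pics/S{n}.png")[155:190,250:300],None,fx=7.5,fy=7.5,interpolation=cv2.INTER_NEAREST) for n in(5,6)]
B=[cv2.resize(cv2.imread(f"pics/{n}.png")[190:215,280:330],None,fx=7.5,fy=7.5,interpolation=cv2.INTER_NEAREST) for n in("top0","T6")]
cv2.imwrite("pics/q2.png",np.vstack([np.hstack(A),np.hstack(B)]))
E
```

```text
5.8 [532.6 213.5  86.3] [-2.12 -3.45  1.08] -0.0003753187036789994
```

View pics/q2.png

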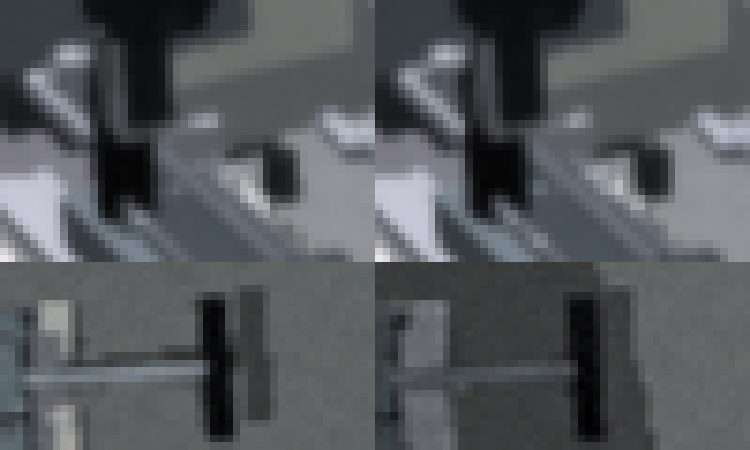

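>>> step_arm(commands=[[[0.003,-0.05,0],0],[[0.01,-0.2,0],0],[[0.02,-0.4,0],0],[[0.02,-0.5,0.5],0],[[0.02,-0.6,0.7],0]])

```text
time_s: 6.3
eef_pos: [534.9, 142.0, 133.8]
ee_rot: [0.706, -0.02, 0.708, 0.02]
force: [-1.0, -0.5, 0.5]
grip_width: 0.0
```

>>> step_arm(commands=[[[0.05,-1,0.4],0],[[0.05,-1,0],0],[[0.05,-0.6,0],0],[[0,0,0],0],[[0,0,0],0]], gripper=0.3, force=20)

```text
time_s: 6.8
eef_pos: [541.5, 38.8, 150.3]
ee_rot: [0.707, -0.019, 0.707, 0.019]
force: [1.0, 1.0, -0.5]
grip_width: 0.345
```

```bash
python3 shot.py 7
```

```text
6.9 [541.4  40.  150.3] [-0.27  0.96  0.47] 0.3506350184133955
```

View pics/Sz7.png

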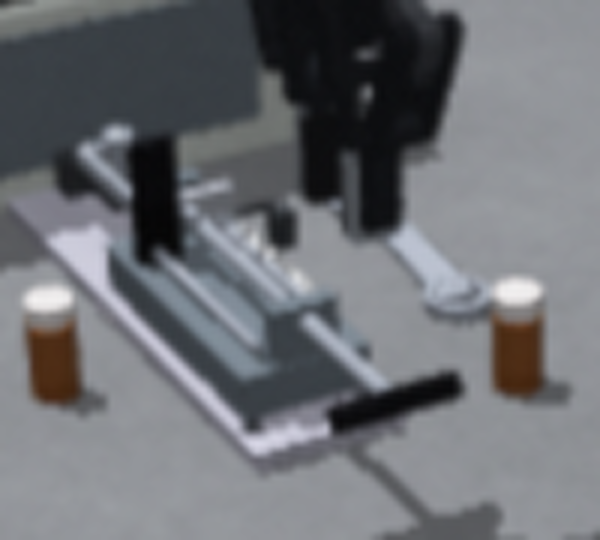

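View pics/Tz7.png

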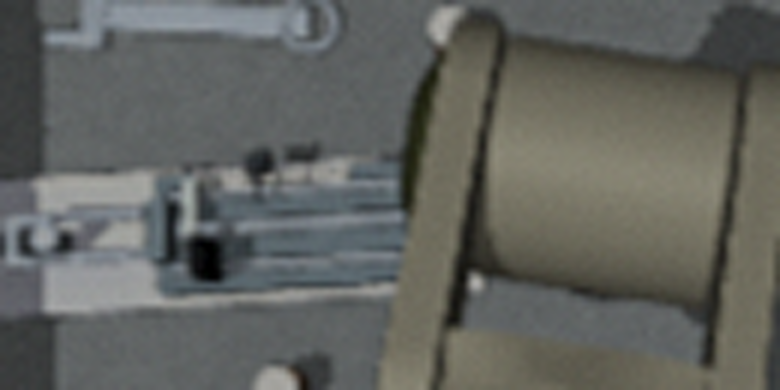

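```bash
python3 - <<'E'
from h import *
T=capture("top");g=T["image"].max(2)
for r in range(209,217): print(r,g[r,236:252])
for r in range(198,209): print(r,g[r,236:260])
for r in range(192,200): print(r,g[r,248:266])
E
```

```text
209 [117  80  29  80 111  90  53  45  58  63  66  65  69  80  78  74]
210 [114  75  30  55  79  50  18   7   3  18  35  59  67  65  65  67]
211 [113  73  29  53  68  48  23   8   0   0  21  53  67  69  61  63]
212 [114  76  30  51  77  55  21   9   4   2  18  50  69  68  64  66]
213 [73 51 48 75 84 54 21 16  2  6 22 55 70 76 85 99]
214 [ 99  90 102 126 117  66  21  14   6   0  24  63  80  81  90 100]
215 [120 110 111 111 108  75  27   6   0   0  12  54  77  88  99 106]
216 [121 108 103 103 104  93  56  35  17  15  19  66  97 102 109 110]
198 [115 111 112 114  96  82 103 104 102 112 125 136 132 141 118  59  39  28
  42  81 101 129 141 147]
199 [116 107 107 110 123 124 127 110 109 108 118 148 150 154 140  92  55  75
 120 129 108 134 145 147]
200 [112 105 105 107 132 158 123  86  98  94  95 142 159 162 147 119  71  70
 110 109  92 109 118 122]
201 [110 104  90  90 135 165 115  67  85  94 100 129 145 149 142 139  98 105
 136 114 113 131 133 133]
202 [113  96 110 128 153 166 118  68  78 106 112 108 111 111 106 107  77  85
 112 104  98 108 118 120]
203 [116  82  75 100 140 168 122  68  71 
[... 482 characters left out ...]
  80  35 100 143 149 115 104 125 122  96  79  79 114 126 116 116 121
 113 108 103 101 102 103]
192 [ 98  99  99  95  97  99  99 104 105 101  98  99  98  98  99 105 106  97]
193 [101  97 103 103 100 100 101 101 101 101  98 101  96  97  88  92  97 100]
194 [ 98  96 103 104  90  82  82  92 100  85  71  74  74  73  64  82  96  95]
195 [95 91 91 79 65 56 52 78 99 79 54 57 56 51 55 78 91 96]
196 [ 98  97  83  57  47  45  32  61  94  79  54  55  52  52  67  94 114 120]
197 [ 93 102  86  58  43  35  32  55  96 106 105 119 116 104 120 135 140 149]
198 [132 141 118  59  39  28  42  81 101 129 141 147 142 128 146 147 148 139]
199 [150 154 140  92  55  75 120 129 108 134 145 147 135 117 146 146 148 154]
```

```bash
python3 - <<'E'
from h import *
T=capture("top")
p=np.array([0.056,-0.9984,0])
a=onz(T,242.05,205,59);b=onz(T,252.45,201,64);r=onz(T,241.2,212.5,92)
print(a,b,r);print("index off",(b-a)@p,"rider rear vs pointer (out +)",(r-a)@p, "axis off fin, rider",)
# fin using tops row variation for scale
print(onz(T,252.45,201,52)@p-onz(T,242.05,205,52)@p)
E
```

```text
[555.39090581 237.37371285  59.        ] [566.90013404 206.85839753  64.        ] [531.26201118 233.62250511  92.        ]
index off 31.111007596264965 rider rear vs pointer (out +) 2.3939877131597003 axis off fin, rider
30.614105681040996
```

```bash
python3 - <<'E'
from h import *
S=capture("side")
for im in (cv2.imread("pics/side0.png"),S["image"]):
    g=im.max(2);s=np.zeros(g.shape,np.uint8);s[195:218,288:325]=(g<45)[195:218,288:325]
    k,l,st,ce=cv2.connectedComponentsWithStats(s)
    i=1+st[1:,4].argmax();c=ce[i];print(st[i],c,onz(S,*c,52))
E
```

```text
[295 203  22   9  86] [305.38372093 207.10465116] [558.62671945  46.58034621  52.        ]
[295 203  21   9  81] [304.79012346 206.75308642] [558.05888661  48.64998132  52.        ]
```

>>> step_arm(commands=[[[0,0.17,-0.8],0],[[0,0,-0.7],0],[[0,0,0],0],[[0,0,0],0]])

```text
time_s: 7.45
eef_pos: [541.8, 46.6, 91.0]
ee_rot: [0.707, -0.02, 0.707, 0.02]
force: [0.5, 1.2, 0.4]
grip_width: 0.349
```

```bash
python3 shot.py 8
```

```text
7.55 [542.4  46.3  91.9] [-0.54 -0.78  0.1 ] 0.35526696630792426
```

View pics/Sz8.png

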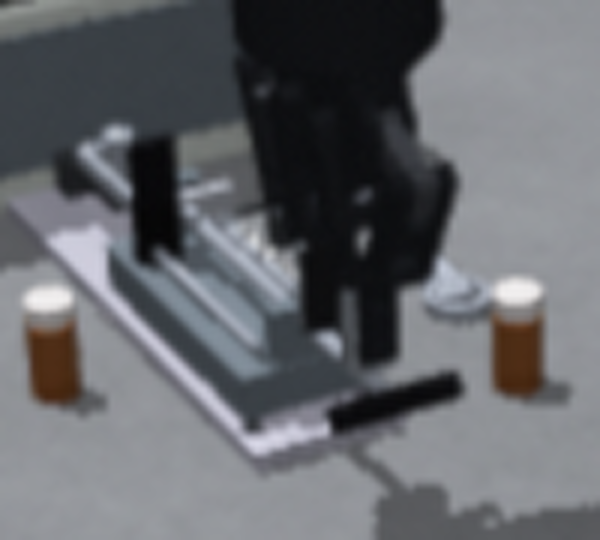

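```bash
python3 - <<'E'
from h import *
S=capture("side")
z=lambda p:((p-np.array([240,140]))*6).round(0)
for nm,p in(("tcp",(542,46.5,92)),("tip",(542,46.5,82)),("frontfinger tip",(542,46.5-22,82)),("rear",(542,46.5+22,82)),("front tip L in",(531,31.5,82)),("front tip R in",(553,31.5,82)),("bar",(542,46.5,52)),("bar L",(532,46,52)),("barR",(587,49,52)),("rod",(560,60,52))):print(nm,z(proj(S,p)))
a=cv2.resize(S["image"][160:220,270:335],None,fx=12,fy=10,interpolation=cv2.INTER_CUBIC);cv2.imwrite("pics/q3.png",np.clip(a.astype(float)*2,0,255).astype(np.uint8))
E
```

```text
tcp [350. 322.]
tip [351. 345.]
frontfinger tip [375. 371.]
rear [328. 320.]
front tip L in [340. 369.]
front tip R in [394. 356.]
bar [353. 413.]
bar L [330. 419.]
barR [456. 383.]
rod [381. 386.]
```

View pics/q3.png

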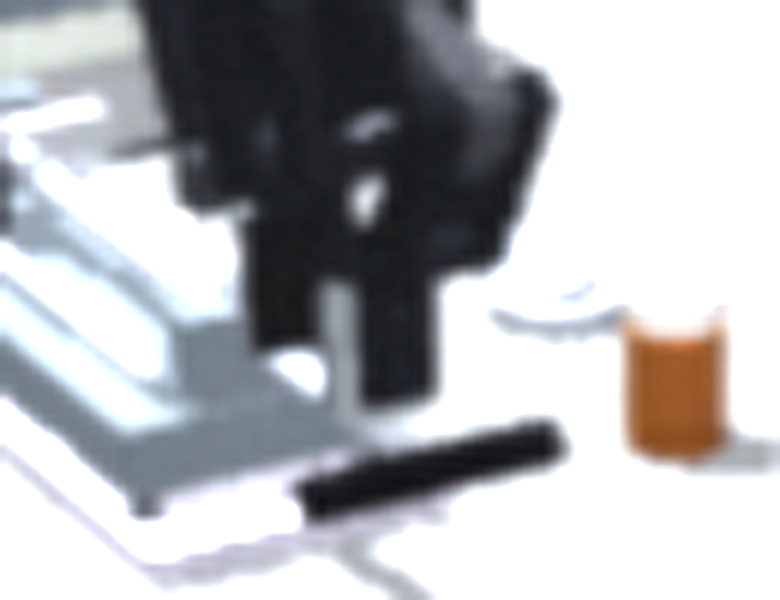

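>>> step_arm(commands=[[[0,0,-0.4],0],[[0,0,-0.3],0],[[0,0,0],0]])

```text
time_s: 7.9
eef_pos: [541.0, 46.3, 61.4]
ee_rot: [0.706, -0.02, 0.708, 0.02]
force: [-0.9, 1.0, 0.2]
grip_width: 0.349
```

>>> step_arm(commands=[[[0,0,-0.3],0],[[0,0,-0.3],0],[[0,0,0],0]])

```text
time_s: 8.2
eef_pos: [540.7, 46.4, 36.6]
ee_rot: [0.706, -0.019, 0.708, 0.02]
force: [-0.1, 0.3, -0.2]
grip_width: 0.352
```

```bash
python3 shot.py 9
```

```text
8.3 [541.5  46.3  38.1] [-0.33 -0.38  0.17] 0.35389852615381207
```

View pics/Sz9.png

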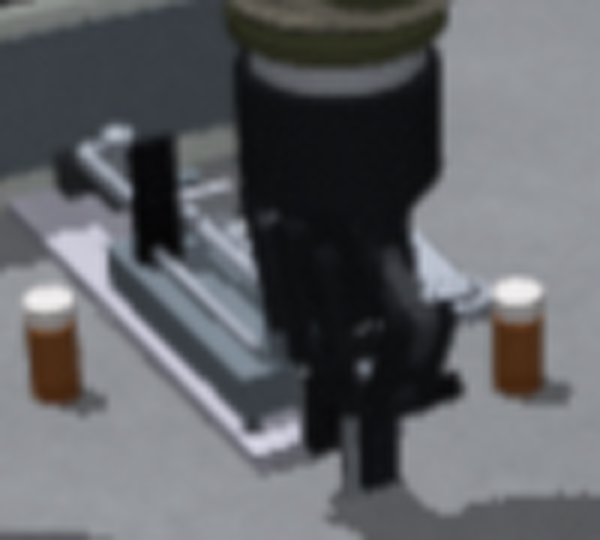

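View pics/Tz9.png

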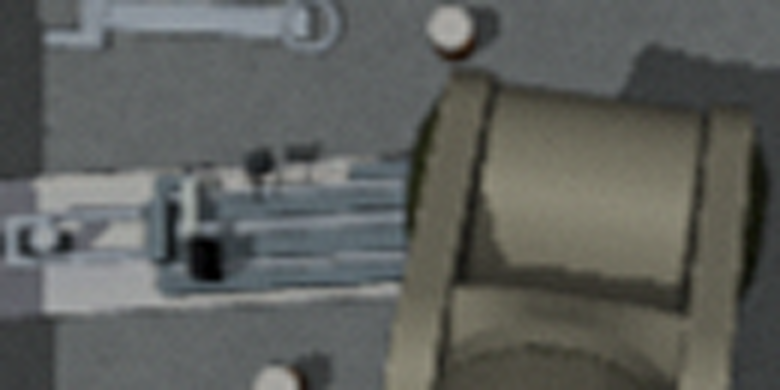

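>>> step_arm(commands=[[[0.005,-0.1,0],0],[[0.005,-0.1,0],0],[[0,0,0],0]])

```text
time_s: 8.6
eef_pos: [542.2, 37.7, 38.6]
ee_rot: [0.707, -0.02, 0.707, 0.019]
force: [-0.2, -0.6, -0.2]
grip_width: 0.348
```

>>> step_arm(commands=[[[0.005,-0.1,0],0],[[0,0,0],0],[[0,0,0],0]])

```text
time_s: 8.9
eef_pos: [542.3, 34.5, 38.5]
ee_rot: [0.707, -0.02, 0.707, 0.02]
force: [0.2, 2.8, 1.1]
grip_width: 0.35
```

>>> step_arm(commands=[[[0.005,-0.1,0],0],[[0,0,0],0],[[0,0,0],0]])

```text
time_s: 9.2
eef_pos: [542.5, 30.2, 38.4]
ee_rot: [0.707, -0.02, 0.707, 0.02]
force: [1.0, 3.2, 2.3]
grip_width: 0.348
```

>>> step_arm(commands=[[[0.005,-0.1,0],0],[[0.005,-0.1,0],0],[[0,0,0],0]])

```text
time_s: 9.5
eef_pos: [543.0, 21.8, 38.4]
ee_rot: [0.707, -0.02, 0.707, 0.019]
force: [2.3, 3.5, 2.4]
grip_width: 0.347
```

>>> step_arm(commands=[[[0.005,-0.1,0],0],[[0,0,0],0],[[0,0,0],0]])

```text
time_s: 9.8
eef_pos: [543.2, 18.3, 38.4]
ee_rot: [0.707, -0.02, 0.707, 0.02]
force: [3.1, 4.3, 1.8]
grip_width: 0.346
```

>>> step_arm(commands=[[[0.005,-0.1,0],0],[[0,0,0],0],[[0,0,0],0]])

```text
time_s: 10.1
eef_pos: [543.4, 14.6, 38.4]
ee_rot: [0.707, -0.02, 0.707, 0.02]
force: [2.8, 4.5, 1.4]
grip_width: 0.347
```

```bash
python3 shot.py 10
```

```text
10.2 [543.4  14.6  38.4] [3.38 5.19 1.47] 0.34889452994240727
```

View pics/Tz10.png

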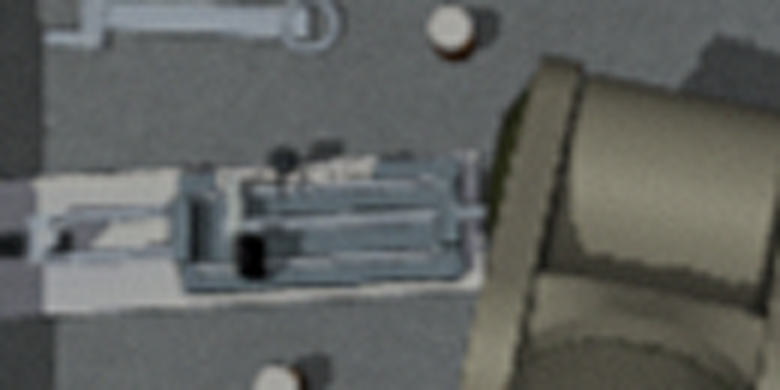

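>>> step_arm(commands=[[[0.008,-0.1,0],0],[[0,0,0],0],[[0,0,0],0]])

```text
time_s: 10.5
eef_pos: [543.7, 10.7, 38.4]
ee_rot: [0.707, -0.019, 0.707, 0.02]
force: [2.6, 6.6, 1.2]
grip_width: 0.35
```

>>> step_arm(commands=[[[0.008,-0.1,0],0],[[0,0,0],0],[[0,0,0],0]])

```text
time_s: 10.8
eef_pos: [543.9, 6.9, 38.4]
ee_rot: [0.707, -0.019, 0.707, 0.02]
force: [2.5, 6.7, 1.5]
grip_width: 0.351
```

```bash
cat > meas.py <<'E'
import sys
from h import *
T=capture("top");s=ctrl.sense()
n=sys.argv[1];cv2.imwrite(f"pics/T{n}.png",T["image"])
print(s["time_s"],s["eef_pos"].round(1),s["force"].round(2))
g=T["image"].max(2)
c0,c1=236,276
print("     "," ".join(f"{c:3d}" for c in range(c0,c1)))
for r in range(194,216): print(r,"|"," ".join(f"{v:3d}" for v in g[r,c0:c1]))
cv2.imwrite(f"pics/Tz{n}.png",cv2.resize(T["image"][185:225,215:300],None,fx=9,fy=9,interpolation=cv2.INTER_CUBIC))
E
python3 meas.py 11
```

```text
10.85 [543.9   6.9  38.4] [3.01 6.84 1.26]
      236 237 238 239 240 241 242 243 244 245 246 247 248 249 250 251 252 253 254 255 256 257 258 259 260 261 262 263 264 265 266 267 268 269 270 271 272 273 274 275
194 |  99 100 103  97 100 101 102 103  99 102  94  97  97 100 103 101 104 102 101  88  78  75  81  94 101  85  65  57  58  57  57  82  98  98 101  98 100 100  99  99
195 | 101 102 101 103 100 104 102  99 100  98  97  98  99  93  98 103 101 102  87  68  51  48  52  69  90  77  56  54  56  53  60  85  99  97  97 101 101  88  85  86
196 |  97  99 101 103 101 103 103 100  96  97 100  98  95  97  96  97 100 100  82  56  43  47  31  47  71  60  62  68  73  98 117 123 124 119 134 147 126  91  75  76
197 | 101 100 102 102  88  82  88  82  69  79  93  98  93  95 104 103 110 109  85  65  46  48  37  53  85 102 116 131 132 144 158 145 148 154 158 151 122 108 105 101
198 | 138 148 150 132 103  87  83  77  79  89 122 137 131 140 147 147 137 106  96  82  49  46  66  95 101 127 146 152 149 135 153 146 146 142 146 141 110 106 113 112
199 | 161 166 170 139 111 107 103  95 103 105 141 139 124 156
[... 2060 characters left out ...]
 111 110 109 103  97 100  94  87  86
212 | 134 135 130 115 113  77  30  48  64  90 107 108 106 111 121  94  35  18  15   0  12  46  62  64  65  72  86  99 101 112 124 130 132 138 133 136 135 135 133 131
213 | 148 148 136 104  87  71  51  67  81  82  94  98 100 114 133 107  40  23  14   0  24  67  83  82  87 109 130 126 124 115 112 119 120 117 118 113 112 119 118 111
214 | 157 161 152 118  90  97 104 123 133 128 125 124 121 113 119 101  48  21  15   0  18  59  73  68  92 116 126 120 120 111 107 107 108 107 104 102 102 104 105 103
215 | 159 162 159 130 103 108 105 108 117 125 121 119 113 111 104  91  52  19   8   2  15  49  66  84 103 111 110 114 112 111 108 113 111 110 108 112 112 109 106 110
```

View pics/Tz11.png

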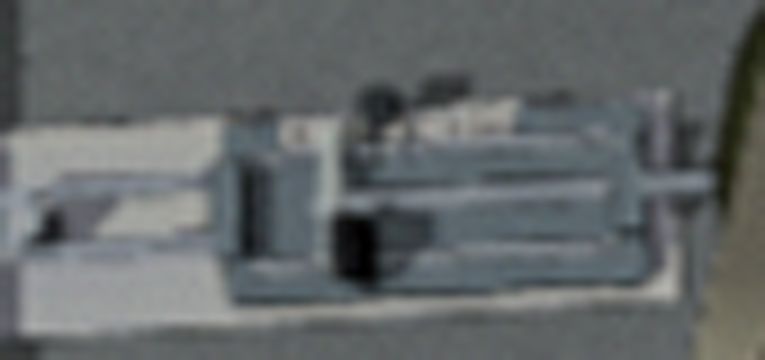

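>>> step_arm(commands=[[[0.008,-0.1,0],0],[[0.008,-0.1,0],0],[[0,0,0],0],[[0,0,0],0]])

```text
time_s: 11.25
eef_pos: [544.5, -0.9, 38.4]
ee_rot: [0.707, -0.019, 0.707, 0.02]
force: [3.0, 9.5, 1.9]
grip_width: 0.349
```

```bash
python3 meas.py 12
```

```text
11.3 [544.5  -0.8  38.3] [2.2  8.46 0.53]
      236 237 238 239 240 241 242 243 244 245 246 247 248 249 250 251 252 253 254 255 256 257 258 259 260 261 262 263 264 265 266 267 268 269 270 271 272 273 274 275
194 | 100 101 100  99 100 101 101 100  98  98  96  94  97  99 100 102 100 101 101  90  74  74  81  96 101  87  63  58  57  55  58  82 100 100  99 100 101 100 100  99
195 | 102 102 103 102 100 103 105 102  98 102 100  97  97  95  98  99 102 102  89  68  52  49  50  70  89  79  58  52  55  56  59  85  99  97  98 103  99  89  83  85
196 |  98 100  98 100  99 103 104 102  95  96  99  98  95  95  98  98 100 102  83  53  43  46  33  48  70  62  61  68  75  99 119 121 127 117 133 145 125  88  72  75
197 |  99 103 100 102  88  86  91  81  70  78  96  99  91  98 104 103 111 109  89  65  47  46  37  58  89  97 119 130 132 142 154 145 148 156 161 153 122 104 104 103
198 | 136 147 146 132 100  87  82  78  77  92 119 133 133 142 148 146 134 121 130 101  53  41  45  88 103 130 147 153 145 139 155 145 145 142 145 138 110 111 112 112
199 | 161 168 166 144 113 106 103  99 100 103 140 138 127 152 
[... 2059 characters left out ...]
 113 109 108 101  96  97  92  93  93
212 | 132 136 133 119 115  76  28  50  67  86 106 108 105 107 107 110 112 136 104  29  16  11   0  35  59  66  65  68  82 107 125 130 134 133 137 134 133 137 134 130
213 | 147 149 137 102  86  70  54  69  76  83  96 101 100 112 125 131 134 144 107  30  17   5  11  57  85  86  82 104 122 119 110 116 118 119 115 113 114 115 118 111
214 | 159 161 154 116  89  98 104 121 131 130 124 125 122 111 115 115 119 133 101  33  19  15   3  34  68  79  90 113 122 116 105 106 107 108 107 103 103 102 103 103
215 | 158 160 158 127 106 108 106 104 118 124 120 121 116 106 104 101 103 117  93  44  22  12   3  22  74 100 106 113 116 113 111 112 111 110 109 111 107 110 111 108
```

View pics/Tz12.png

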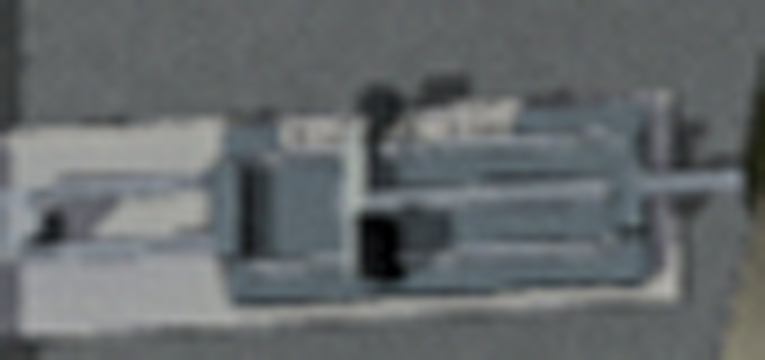

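>>> step_arm(commands=[[[0.004,-0.05,0],0],[[0,-0.02,0],0],[[0,0,0],0]])

```text
time_s: 11.6
eef_pos: [544.7, -3.5, 38.3]
ee_rot: [0.707, -0.019, 0.707, 0.02]
force: [3.6, 9.7, 2.6]
grip_width: 0.353
```

```bash
python3 meas.py 13; python3 - <<'E'
from h import *
T=capture("top")
p=np.array([0.056,-0.9984,0])
for pe,fi in(((252.1,204.5),(256.1,200.3)),((255.05,204),(256.1,200.3))):
    print((onz(T,*fi,64)-onz(T,*pe,59))@p)
S=capture("side");cv2.imwrite("pics/Sz13.png",cv2.resize(S["image"][150:200,250:320],None,fx=11,fy=11,interpolation=cv2.INTER_CUBIC))
E
```

```text
11.65 [544.7  -3.5  38.3] [3.33 9.54 1.48]
      236 237 238 239 240 241 242 243 244 245 246 247 248 249 250 251 252 253 254 255 256 257 258 259 260 261 262 263 264 265 266 267 268 269 270 271 272 273 274 275
194 | 102 101  99  99  98 101 100 102  99 100  98  96  95  98 100 103 100 102  98  90  79  74  80  93 100  87  66  57  54  54  56  81  99  99  99  96 100  99  98  99
195 | 101 101 101 100 100 104 101  98  97 101  98  96  96  95  97  99 103 100  90  67  49  49  50  69  92  77  57  52  52  56  60  85 100  99  96 100 102  93  85  86
196 |  99  98 101 101  99 103 105 102  95  99  99  98  94  96  98 100  99 102  82  54  48  46  33  47  68  63  61  70  73  98 117 122 127 118 134 145 125  92  75  74
197 |  99 101 101 101  92  87  90  81  70  83  95  97  95  99 102 102 109 105  86  64  45  49  38  57  87  99 119 130 130 145 155 142 147 151 158 152 120 108 103 103
198 | 136 146 148 135 100  86  81  80  78  89 122 131 132 142 147 146 133 121 134 111  60  42  50  87 100 130 146 154 145 137 153 145 147 142 149 139 109 108 113 111
199 | 161 166 168 141 111 104 105  99 103 105 138 140 125 151
[... 2097 characters left out ...]
212 | 130 137 131 123 115  76  28  48  63  90 104 108 109 107 106 112 108 114 125  91  29  14   6   9  53  70  70  71  69  92 119 131 133 131 134 134 136 133 136 130
213 | 150 150 135 103  82  71  52  69  78  84  93  96  97 112 123 131 133 136 149 111  31  11   6  13  67  87  81  79 101 113 114 120 119 118 118 114 111 115 118 112
214 | 160 161 154 114  93 100 106 123 132 126 130 124 118 116 110 114 116 119 133 100  29  10   6   5  46  75  75  93 114 115 106 106 110 107 105 101 101 102 105 101
215 | 158 162 161 127 102 105 105 109 116 122 122 118 114 110 104 102 100 104 117  93  43  18   7   8  51  86  98 109 112 114 112 111 108 111 112 113 108 111 112 109
12.592682416895268
4.006557830465978
```

View pics/Tz13.png

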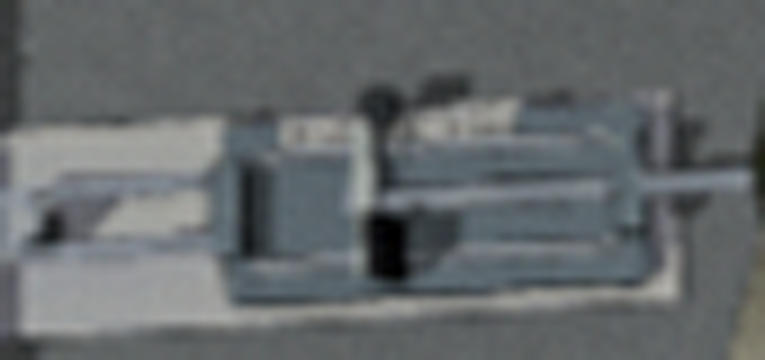

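View pics/Sz13.png

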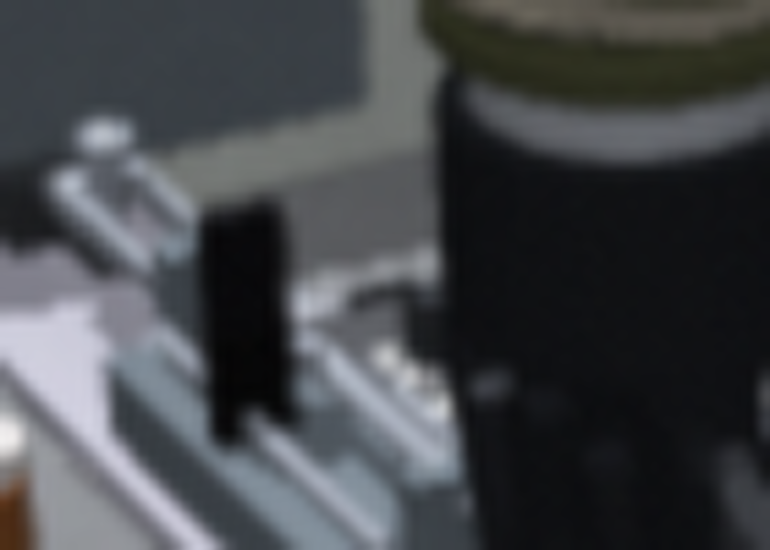

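>>> step_arm(commands=[[[0.003,-0.035,0],0],[[0,0,0],0],[[0,0,0],0]])

```text
time_s: 12.05
eef_pos: [544.8, -4.8, 38.3]
ee_rot: [0.707, -0.019, 0.707, 0.02]
force: [2.9, 9.8, 1.6]
grip_width: 0.351
```

```bash
python3 meas.py 14 | cut -c 1-130| grep -E "^(1[0-9][.]|19[5-9]|20)" | sed -n 1,13p
```

```text
12.1 [544.7  -4.8  38.3] [2.43 9.8  1.59]
195 | 102 102 101 102 101 105 103 101  99 101  96  97  96  97  96 102 103 101  89  66  52  51  50  71  91  77  55  52  54  54  58 
196 |  98 103 101 102  99 104 104 102  96  97 103  96  94  98  97  99 102 101  81  54  47  42  33  49  68  60  62  72  75 101 117 
197 |  97 100 101  99  88  84  89  81  70  80  95  98  92  95 105 102 113 108  89  62  47  45  36  53  87 101 118 130 133 142 155 
198 | 140 148 147 131 103  87  84  78  75  90 121 136 129 143 146 147 134 120 130 114  61  39  46  68  93 130 145 152 149 136 155 
199 | 161 167 169 143 112 105 106  99  99 107 137 136 127 152 156 156 145 128 151 157  97  57  85  84  81 132 163 162 146 127 149 
200 | 159 165 162 135 109 108 109 109 110 110 139 140 123 148 148 131 127 114 144 167 119  72  88  92  90 118 130 141 140 137 142 
201 | 162 163 164 139 113 106 106 110 108 104 118 130 132 144 143 139 140 136 148 164 124  81  89  86 112 127 118 113 118 121 120 
202 | 163 166 148 119  98  86  89  95 116 123 111 111 112 111 106 102 106 108 136 161 122  64  68  73  89 111 111 107 107 107 109 
203 | 161 150 122 106 105  78  62  73  86 109 112 102 102 100 100  98  98  95 127 158 127  66  60  66  86 107 112 110 112 111 107 
204 | 140 121 101 108 114  81  39  60  65  94 108 108 106 108 107 107 108 106 134 158 128  73  62  66  93 110 112 110 106 109 105 
205 | 126 112  98 108 117  79  33  56  62  91 107 108 111 110 110 108 106 115 140 162 133  76  63  64  79  90  91  96  97  96 110 
206 | 149 135 114 109 118  79  35  52  67  89 110 110 109 107 109 108 106 117 132 156 138 112 115 120 123 129 131 137 139 140 145
```

View pics/Tz14.png

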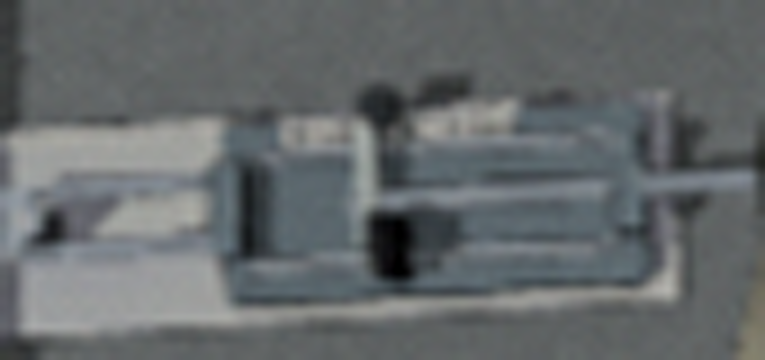

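```bash
python3 - <<'E'
import cv2,numpy as np
def cen(n,c0):
    g=cv2.imread(f"pics/{n}.png").max(2).astype(float)
    w=np.clip(100-g[194:197,c0:c0+8],0,None); 
    return (w.sum(0)*np.arange(c0,c0+8)).sum()/w.sum(), w.sum()
print("T7",cen("T7",249),cen("T9",249))
for n in("T11","T12","T13","T14"): print(n,cen(n,253),cen(n,252))
for n in ("T7","T10","T14"):
    g=cv2.imread(f"pics/{n}.png").max(2); print(n); print(g[194:204,246:264])
E
```

```text
T7 (np.float64(252.88007736943908), np.float64(517.0)) (np.float64(252.91944990176816), np.float64(509.0))
T11 (np.float64(257.05607476635515), np.float64(642.0)) (np.float64(256.86567164179104), np.float64(603.0))
T12 (np.float64(257.05919003115264), np.float64(642.0)) (np.float64(256.8585690515807), np.float64(601.0))
T13 (np.float64(257.0732087227414), np.float64(642.0)) (np.float64(256.87064676616916), np.float64(603.0))
T14 (np.float64(257.0372093023256), np.float64(645.0)) (np.float64(256.8360927152318), np.float64(604.0))
T7
[[ 98  97  95  96 100 101  91  83  82  95  99  85  77  72  72  76  64  81]
 [ 94  96  96  96  90  79  64  57  52  77  99  81  56  53  56  54  55  78]
 [ 97  97  97  95  83  60  49  47  33  62  94  78  54  53  51  47  68 100]
 [ 96  98  94 101  87  55  49  38  29  57 101 105 106 116 113 105 121 137]
 [122 134 133 143 111  59  38  31  41  77 104 129 141 147 143 126 146 149]
 [120 150 152 154 140  94  56  73 122 130 106 135 146 147 132 116 146 147]
 [ 94 139 157 160 144 116  72  70 113 111  94 109 114 118 110 104 121 132]
 [103 130 147 148 143 141 103 102 134
[... 998 characters left out ...]
 82  94 101  87  66  57]
 [ 96  97  96  97  96 102 103 101  89  66  52  51  50  71  91  77  55  52]
 [103  96  94  98  97  99 102 101  81  54  47  42  33  49  68  60  62  72]
 [ 95  98  92  95 105 102 113 108  89  62  47  45  36  53  87 101 118 130]
 [121 136 129 143 146 147 134 120 130 114  61  39  46  68  93 130 145 152]
 [137 136 127 152 156 156 145 128 151 157  97  57  85  84  81 132 163 162]
 [139 140 123 148 148 131 127 114 144 167 119  72  88  92  90 118 130 141]
 [118 130 132 144 143 139 140 136 148 164 124  81  89  86 112 127 118 113]
 [111 111 112 111 106 102 106 108 136 161 122  64  68  73  89 111 111 107]
 [112 102 102 100 100  98  98  95 127 158 127  66  60  66  86 107 112 110]]
```

>>> step_arm(commands=[[[0.003,-0.04,0],0],[[0,0,0],0],[[0,0,0],0],[[0,0,0],0],[[0,0,0],0]])

```text
time_s: 12.6
eef_pos: [544.9, -6.3, 38.3]
ee_rot: [0.707, -0.019, 0.707, 0.02]
force: [2.5, 11.3, 3.1]
grip_width: 0.353
```

```bash
python3 meas.py 15 | grep -E "^(1[0-9][.]|19[5-9]|20)" | cut -c 1-190| sed -n 1,13p; python3 - <<'E'
from h import *
T=capture("top")
p=np.array([0.056,-0.9984,0])
for pc in (256.3,256.6,256.9):
    print(pc,(onz(T,256.47,201,64)-onz(T,pc,204,59))@p)
E
```

```text
12.65 [544.9  -6.3  38.3] [ 3.92 10.42  2.08]
195 | 100 102 101 103 103 102 104  98  98 100  96  96  96  91  98  98 105 100  90  68  52  50  50  70  89  74  58  55  54  53  58  85 100  97  99  98 101  90  83  86
196 |  98  98 101  98 101 102 103 102  96  96  98  95  96  96  99  97 102  99  83  55  44  43  31  48  69  62  59  71  73 100 118 122 126 119 131 147 126  89  71  73
197 |  99 100 102 101  88  85  85  82  69  81  94  98  94  99 103 103 112 105  91  65  43  50  40  55  85 104 116 132 133 145 154 145 144 153 160 151 121 105 102 101
198 | 137 146 147 134 100  89  83  76  75  90 121 135 133 144 149 148 134 122 130 113  60  40  45  70  89 130 147 151 144 137 154 144 147 143 146 143 111 110 111 110
199 | 160 168 167 140 111 104 101 102  99 106 139 137 126 152 152 156 142 126 133 144 101  48  79  88  78 131 160 162 144 127 149 134 119 113 125 114  92  94  99 102
200 | 163 162 164 135 109 110 110 109 109 109 143 140 123 150 146 132 131 111 104 140 116  63  82  87  92 113 134 140 138 132 145 139 138 139 138 140 130 129 130 129
201 | 163 164 164 138 113 103 106 109 106 104 120 133 133 
[... 313 characters left out ...]
87 109 108 102 103 105  98  98  99  98 109 144 130  69  57  64  68  94 113 110 106 109 110 108 107 108 110 110 108 112 106 106
204 | 140 120 102 106 116  78  39  56  66  92 109 111 109 107 109 108 108 106 113 149 156 103  61  63  64  91 110 111 110 106 105 108  94  85  76  76  77  76  79  78
205 | 125 109 102 106 115  79  34  55  61  92 108 108 108 109 111 111 109 105 127 153 167 118  56  66  71  82  93  96  95 101 114 117 112 108 103 104 105 107 114 116
206 | 150 137 113 111 122  81  36  52  69  92 107 109 109 108 106 110 108 108 132 158 169 130 108 121 126 128 132 135 137 143 143 145 144 140 139 133 133 137 133 135
256.3 1.3913903563793397
256.6 0.5222940979945827
256.9 -0.3468348482994932
```

View pics/Tz15.png

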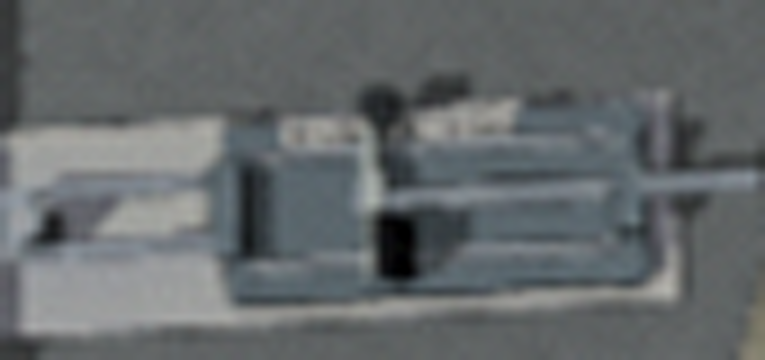

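>>> step_arm(commands=[[[0,0,0],0],[[0,0,0],0],[[0,0,0],0],[[0,0,0],0],[[0,0,0],0]])

```text
time_s: 13.2
eef_pos: [544.9, -6.3, 38.3]
ee_rot: [0.707, -0.019, 0.707, 0.02]
force: [3.0, 10.5, 2.3]
grip_width: 0.353
```

>>> step_arm(commands=[[[0,0,0],0],[[0,0,0],0],[[0,0,0],0],[[0,0,0],0],[[0,0,0],0]])

```text
time_s: 13.7
eef_pos: [544.9, -6.3, 38.3]
ee_rot: [0.707, -0.019, 0.707, 0.02]
force: [2.8, 10.5, 1.9]
grip_width: 0.347
```

>>> step_arm(commands=[[[0,0,0],0],[[0,0,0],0],[[0,0,0],0]])

```text
time_s: 14.0
eef_pos: [544.9, -6.3, 38.3]
ee_rot: [0.707, -0.019, 0.707, 0.02]
force: [3.5, 11.2, 2.3]
grip_width: 0.352
```

>>> step_arm(commands=[[[-0.003,0.03,0],0],[[-0.005,0.06,0],0],[[-0.005,0.06,0],0],[[-0.005,0.06,0],0],[[-0.005,0.06,0],0]])

```text
time_s: 14.5
eef_pos: [544.1, 4.2, 38.4]
ee_rot: [0.707, -0.019, 0.707, 0.02]
force: [3.1, 7.5, 0.9]
grip_width: 0.353
```

>>> step_arm(commands=[[[-0.005,0.06,0],0],[[-0.005,0.06,0],0],[[-0.005,0.06,0],0],[[-0.005,0.06,0],0],[[-0.005,0.06,0],0]])

```text
time_s: 15.0
eef_pos: [543.2, 15.7, 38.4]
ee_rot: [0.707, -0.02, 0.707, 0.02]
force: [3.2, 5.2, 0.6]
grip_width: 0.347
```

>>> step_arm(commands=[[[-0.004,0.05,0],0],[[-0.004,0.05,0],0],[[-0.003,0.04,0],0],[[0,0.02,0],0],[[0,0,0],0]])

```text
time_s: 15.5
eef_pos: [542.4, 21.7, 38.3]
ee_rot: [0.707, -0.02, 0.707, 0.02]
force: [2.2, 2.6, 0.9]
grip_width: 0.355
```

>>> step_arm(commands=[[[-0.002,0.03,0],0],[[-0.002,0.03,0],0],[[-0.002,0.03,0],0],[[0,0.03,0],0],[[0,0,0],0]])

```text
time_s: 16.0
eef_pos: [541.9, 26.4, 38.1]
ee_rot: [0.707, -0.02, 0.707, 0.02]
force: [0.5, -0.2, -0.4]
grip_width: 0.351
```

>>> step_arm(commands=[[[0,0.03,0],0],[[0,0.03,0],0],[[0,0.03,0],0],[[0,0,0],0],[[0,0,0],0]])

```text
time_s: 16.5
eef_pos: [542.2, 30.1, 38.3]
ee_rot: [0.707, -0.02, 0.707, 0.02]
force: [0.7, -0.4, -0.1]
grip_width: 0.343
```

```bash
python3 meas.py 16 | grep -E "^(1[0-9][.]|19[5-9]|20|21)" | cut -c 1-170
```

```text
16.55 [542.3  30.1  38.3] [0.28 0.66 0.43]
195 | 103 103 105 104 103 103 101 102  98  98  98  94  95  95  95 103 101 101  89  66  53  48  53  70  91  74  59  52  54  53  60  84  99  96  99 100 100  90  83  86
196 | 101  96  99 101  99 101 102 100  96 101 102  95  99  97  99  98 100 100  84  57  43  44  32  46  69  63  59  71  73  98 117 123 125 117 134 147 123  91  75  75
197 | 101 103 102 100  88  86  93  82  70  80  98  98  94 101 105 101 111 107  90  62  47  49  40  54  83 100 118 129 133 145 154 143 146 153 160 155 123 109 101 100
198 | 136 146 148 132 101  85  79  75  74  94 118 135 131 141 149 146 133 121 132 111  59  43  63  95 103 131 148 152 146 128 146 144 148 142 147 138 110 107 111 113
199 | 162 167 166 142 110 105 100 101 113 131 121 100 106 121 140 153 145 128 135 126  76  81 128 135 100 130 159 162 146 122 141 133 121 113 125 116  89  94 100 103
200 | 161 167 164 136 112 109 111 106 134 158 117  69  76 103 120 136 129 111  99  92  65  82 119 115  96 115 129 140 140 134 145 138 136 136 142 138 133 128 132 131
201 | 162 163 162 138 108 109 104 110 146 168 115  70 107 129
[... 1728 characters left out ...]
  95 111 111 100  96 100  93  88  88
212 | 133 138 133 120 114  79  29  49  94 145 137  79  61  66  78 102 109 110 101  84  50  22  13   7  14  51  69  72  71  84 107 127 132 136 135 135 134 132 134 129
213 | 150 151 136 105  84  72  51  67 107 149 146  89  59  80 106 127 132 135 136 131  85  27  13   4  16  67  85  79  83  96 111 117 121 118 117 114 113 115 116 112
214 | 158 162 156 116  90 100 103 122 141 159 151  96  69  78  99 112 115 118 120 116  79  28  14   4   4  54  77  78  94 108 107 105 107 106 107 105 102 105 106 100
215 | 156 161 158 130 102 107 106 102 122 139 127  89  83  97  98 103 103 107 103 103  86  47  17   8  15  58  90  98 108 116 109 111 112 111 108 112 108 109 110 114
```

View pics/Tz16.png

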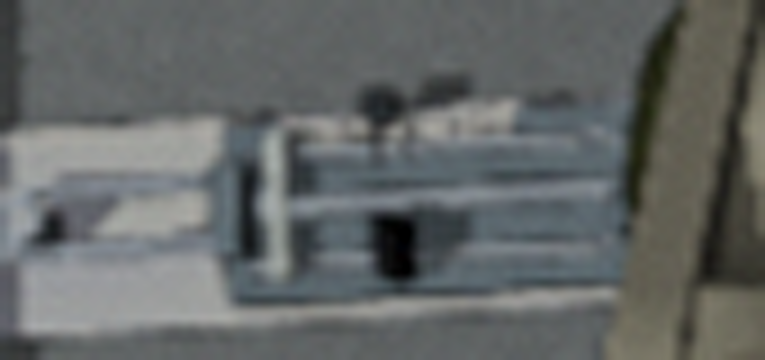

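```bash
python3 - <<'E'
from h import *
T=capture("top")
p=np.array([0.056,-0.9984,0])
f=onz(T,256.47,201,64);r=onz(T,255.75,212,92);print("rider rear beyond index (out+)",(r-f)@p, "pointer-rider", (r-onz(T,246.05,205,59))@p)
E
```

```text
rider rear beyond index (out+) 0.5448565074291672 pointer-rider 31.692013498525554
```

>>> step_arm(commands=[[[0,0.09,0],0],[[0,0,0],0],[[0,0,0.2],0],[[0,0,0.4],0],[[0,0,0.6],0]])

```text
time_s: 17.1
eef_pos: [541.7, 33.7, 86.6]
ee_rot: [0.706, -0.02, 0.708, 0.02]
force: [-0.0, -0.3, -0.1]
grip_width: 0.343
```

>>> step_arm(commands=[[[0,0,1],0],[[0,0,1],0],[[-0.3,-0.8,0.5],0],[[-0.5,-1,0],0],[[-0.5,-1,0],0]])

```text
time_s: 17.6
eef_pos: [489.7, -79.3, 187.6]
ee_rot: [0.707, -0.02, 0.706, 0.02]
force: [0.4, -0.3, -0.3]
grip_width: 0.348
```

>>> step_arm(commands=[[[-0.5,-1,0],0],[[-0.5,-1,0],0],[[-0.3,-0.5,0],0],[[0,0,0],0],[[0,0,0],0]])

```text
time_s: 18.1
eef_pos: [438.3, -178.3, 186.8]
ee_rot: [0.707, -0.019, 0.707, 0.019]
force: [-0.3, 0.3, 0.0]
grip_width: 0.351
```

```bash
python3 shot.py 17;python3 meas.py 17b | grep -E "^(1[0-9][.]|19[5-9]|20|21)" | cut -c 30-140
```

```text
18.2 [ 438.7 -177.5  186.6] [ 0.36 -0.31 -0.87] 0.350820966080081
[ 0.36 -0.38 -0.55]
 104 100 100 100  94  97  95  94  99  99 100 100  87  64  49  49  52  66  91  76  56  53  54  55  60  85 101  9
 104 101  96  98  98  97  98  95  98  97 102 100  83  55  44  43  35  43  67  62  63  69  71 100 118 123 126 11
  89  78  67  78  94  97  94  98 106 101 111 104  90  66  46  46  38  55  86 100 118 130 132 144 154 142 146 15
  82  77  74  90 118 134 134 140 149 147 138 120 132 110  57  47  66  92 100 127 147 152 143 126 147 143 146 14
  99  96 112 131 117 101 105 120 138 154 143 124 136 126  77  78 131 134  97 130 160 161 145 120 142 131 121 11
 108 105 134 159 114  68  77  97 120 132 130 113  97  90  66  83 120 111  96 113 129 141 140 134 145 137 135 13
 103 111 144 164 115  69 106 128 136 141 140 137 133 129  96 104 133 110 106 127 117 112 118 121 118 116 115 11
  86  94 140 166 117  68  86 101 109 108 113 114 116 117  86  88 115 111  98 109 110 107 110 108 108 105 103  9
  59  73 130 168 122  61  63  70  91  97  97  95  96 102  90  91 109 107 101 106 111 112 109 108 107 110 107 10
  39  
[... 637 characters left out ...]
7  67  64  65  64  92 111 11
  28  54  99 148 132  78  59  64  89 107 108 112 110  93  51  14  10   6   4  48  68  68  63  65  68  94 112 10
  25  53  94 145 134  78  60  63  91 108 108 109 109  92  52  21  15   0   6  48  65  70  62  67  71  94 108 11
  25  48  96 144 136  77  58  64  78  99 111 108 101  85  48  18  13   6   8  51  73  68  69  84 108 126 132 13
  52  70 104 145 144  87  59  75 107 128 132 132 134 131  86  26   8   7  15  62  82  79  84  95 110 120 119 11
 105 122 141 158 148  93  68  78  98 110 118 118 118 117  76  27  15   0   5  59  74  76  91 106 106 105 109 11
 105 104 122 140 129  86  83  96  99 102 104 104 102 106  86  49  23   3  12  53  89  97 105 115 111 111 110 11
```

View pics/T17.png

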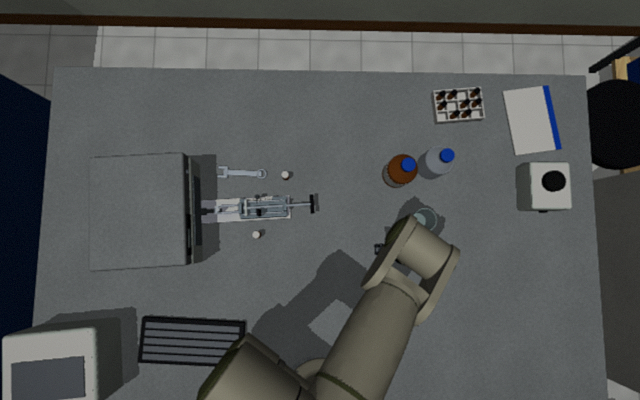

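View pics/Sz17.png

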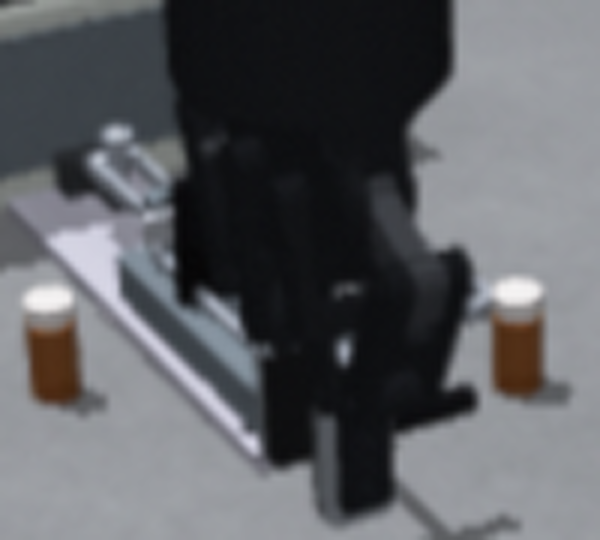

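```bash
python3 -c "
from rig import ctrl,ticket
print(ctrl.sense()['force']);print(ticket.finish_job())"
```

```text
[ 0.361416   -0.37605464 -0.54719703]
the job is handed in; nothing more can be done
None
```

I completed the proof pull and handed it in at about 18 s of the 58 s allowed. My last measurements put the rider at the index.

- **Rider to zero:** I pushed it back with the shut fingertips, keeping them above the 65 mm height of the other parts. It met the pointer at about 3.5–4 N, with the handle home. This slid the gauge body about 2 mm inward.
- **Pull and hold:** I drew the handle out with the fingers around the bar but not gripping it. The gauge body came out about 12 mm before the slack was gone. I held the pointer at the index for about 1.6 s, estimated within 0.5 mm by camera. The pull force of about 10.5 N corresponds to 32 mm of draw, against the 31–31.5 mm I measured from pointer to index.
- **Return:** I eased the handle home at about 25 mm/s or less until the force fell to zero, then lifted clear.

**Last checks:**
- **Handle:** the pointer is back at its zero in the gauge body, so the handle is home.
- **Rider:** its rear face is about 0.5 mm beyond the index line.
- **Robot:** the fingers are clear and the wrist force is near zero.
- **Bystanders:** the bench things I could see looked unmoved in the top picture. The arm covers the screwdriver and part of the beaker there, so I did not confirm those two.

**Weak points and disagreements:**
- **Rider at zero:** one camera measurement put the rider 2.4 mm off the pointer. A closer reading gave about 0.8 mm, and the contact force agreed with that.
- **Index position:** my first pixel reading of the fin was about 1 mm out, and I corrected it before the final approach.
- **Sideways force:** I felt about 3 N sideways during the pull, which I took to be friction on the bar.

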